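# Show the packer what goes where

## Task

At the food-bank sorting table, press the call button all the way down and let it come up again to call the packer. Then show her what goes where by pointing straight down with the closed fingertips: hover just above the middle of the bagel (the ring-shaped bread), within about 5 cm of it, for at least two seconds, and then hover in the same way just above the open top of the empty carton for at least two seconds, and finish there, still pointing. Only the button is touched: do not touch, pick up or shift the breads, the cartons or the other things on the table.

Things in the scene. Friction and masses are not known exactly. Their poses are not given: they have to be found in the camera images.
- call (a joint): Travel of the round white cap of the call button, m: 0 is up, 0.006 is fully pressed; a spring (about 5 N fully down) brings it back.
- call_top (a point): Centre of the top of the button's cap when up (it goes down with the cap). Cap 40 mm across, in a low grey housing that is fixed to the table, to the robot's right; pressed straight down.
- bagel: Ring-shaped golden-brown bread with seeds, 104 mm across, hole 32 mm, 36 mm high, loose on the tray. Origin: centre of the hole, level with the underside; z up.
- bun: Round domed bread, 90 mm across, 49 mm high, loose on the tray. Origin: centre of the underside.
- long_roll: Long bread 130 mm long (its x axis), 55 mm wide, 54 mm high, loose on the tray. Origin: centre of the underside.
- square_roll: Square bread 80 x 80 mm, 40 mm high, loose on the tray. Origin: centre of the underside.
- tray: Flat aluminium tray 340 x 340 mm with an 18 mm rim; its floor is 4 mm above the table. Holds the four breads in a 2 by 2 pattern, in any order, about 150 mm apart. Does not move. Origin: centre of the underside.
- empty_carton: Open cardboard carton with nothing in it, 150 mm (x) x 180 mm (y), 80 mm high, walls 4 mm, two short flaps folded down outside; to the robot's left. Does not move. Origin: centre of the underside; its rim is 80 mm above.
- full_carton: Same carton filled with small round rolls that reach 79 mm above the table. Does not move. The two cartons stand one behind the other as seen from the robot, either one nearer. Origin: centre of the underside.
- cutter: Red box cutter, 150 mm long, 21 mm high, loose on the table on the robot's right. Keep the gripper clear of it.
- marker: Black marker pen, 135 mm long, 15 mm high, loose on the far side of the table. Keep the gripper clear of it.
Not all that is in view belongs to the job. Of the things shaped like the part that bears call, the grey one is meant.

How it is judged:
By the outcome, as a careful person would: the job done as asked, in the order asked, and still so for the second after the job is handed in, with the robot touching nothing.
It also fails if it takes over 56 s, if anything falls off the work surface, if the arm or the gripper's body presses on something with over 40 N, if the wrist force passes 120 N, or if a joint passes its speed limit or range.

## Robot

A 6-joint arm with a two-finger parallel gripper is mounted at the origin on the work surface. World frame = base frame: x ahead of the robot, y to its left, z up, the work surface at z = 0. Lengths are in mm, angles in degrees, forces in N, time in s.
With the tool pointing down it reaches from about 375 to 925 mm from the base axis. Payload 5.7 kg.
Tool frame: the origin (TCP) lies between the finger pads, 19 mm behind the fingertips; this is the grasp point; z points along the fingers, y is the line along which they close (so a half turn about z gives the same grasp; the last joint's range is limited). The gripper opens to 88 mm and grips with 3 to 60 N. Pads are 20 mm wide; open, the fingers measure 115 mm over their backs; the gripper's body (75 mm by 178 mm) begins 61 mm behind the grasp point.
Start: joints at [-75.235, 20.558, 86.54, -0, 72.909, -6.595], TCP at [218.518, -558.762, 241.323] pointing down, gripper open.
Joint ranges: [-170.27, 170.27], [-57.76, 135], [12.27, 136.19], [-55.21, 235.2], [11.17, 155.16], [-170.74, 170.74]. Speed limits (degrees/s): [136.94, 136.94, 180, 180, 180, 180].

## Interface

Orientations are given as a 3x3 rotation matrix whose columns are the frame's x, y, z axes.
In Python, from cell import robot gives the robot as it stands.
- The arm moves only by the shell command python3 -m inch 'ROWS' [FORCE]. ROWS is JSON, one flat list of numbers, 5 for each row, row after row: the shift along the world's x, y, z in m, then the turn about the world's z in rad, then the finger opening in m, from 0 to 0.0878. In form: [tx, ty, tz, twist, gripper, tx, ty, tz, twist, gripper, ...]. A call has exactly 5 rows; each row shifts and turns the commanded pose from where the row before left it; what a row does not reach is not made up. A row lasts 1/12 s, in which the tool goes at most 41.7 mm and 7.16 degrees, less where a joint would pass 70% of its speed; a pose out of reach is approached as far as the arm can. A call with a gripper value outside its range is refused whole. The fingers move at their own pace and stop on an object; FORCE is the grip in N (left out, the last holds). Time passes only in rows, so rows that do not move let the fingers close, or fill a call up. It gives the time, the measured TCP pose, the force, the opening and the grip force at its end, in the units of the state.
- robot.state(): the state, without advancing time (a new reading comes with each control period).
- robot.capture(name): name is "scene" or "top" or "wrist"; returns a dict with "pixels" (384x512x3 uint8, blue, green, red), "range_z" (384x512 float32, mm along the optical axis (not along the pixel's ray), 0 where there is no reading), "mtx" (3x3 intrinsics, pixels), "cam_to_world" (4x4, takes a point from camera to world coordinates). Camera axes: x right, y up, looking along -z (the intrinsics and any distortion apply to the point x, -y, -z); pixel columns grow to the right and rows downward; lengths in mm; the calibration is good to about 2 mm. A picture is of the moment at which its call begins.
- robot.job_done(): hands the job in; it is judged then, once.
Trained networks look in the newest picture that a camera, given by its name, has taken for a name from the list of things; names that differ only in an ending like _2 or _b are one class to them, and where a whole thing is asked for, a point or a joint stands for the part that bears it (a point fixed in the world has none). Each returns a list of dicts, best first, with "confidence" (0 to 1); they miss things now and then, are a little off and sometimes report something else, mostly with a low value. They report only what shows in the picture. A call takes as long as a camera call. They do not tell look-alikes from the thing itself.
- robot.look_for(camera, label): "location" ([x, y, z] in mm, in world coordinates, good to about 4 mm: the middle of the surface that is visible of it).
- robot.trace(camera, label): "mask" (384x512 bool, what is visible of it).
- robot.spot_point(camera, label): "location" ([x, y, z] in mm, in world coordinates, good to about 4 mm: a listed point, or the origin of a listed thing).
The state is a dict: "time": time; "joints": joint angles; "dq": joint speeds; "effort": joint torques, N m; "tcp_pos": TCP position; "tcp_rot": TCP orientation; "ft_force": force on the tool from outside, world axes, zero at the start; "ft_torque": the same for the moment, N m; "gripper_width": finger opening in mm; "grasp_force": force on a finger pad.
Only numpy, scipy, OpenCV 4.12 (cv2) and the standard library are available. Lean on these libraries where they do the work, as an engineer would, in place of code of your own. Each camera call takes 0.05 s, during which the arm holds its last target. There are 200 camera calls.

## Working session

There is one attempt and no reset: what is moved stays moved. The work goes in short steps, Python scripts to look and compute and a shell command to move; the robot and the scene stay as the last step left them, time stands still between calls to the robot, and variables do not carry over. Pictures are saved under pics/ and viewed, at most 10 in all, crops included, and the job is handed in when it is done.

```bash
mkdir -p pics && python3 - <<'E'
from cell import robot
import cv2,numpy as np
ims=[]
for c in ("scene","top"):
    d=robot.capture(c); cv2.imwrite(f"pics/{c}0.png",d["pixels"])
    print(c,d["cam_to_world"].round(2).tolist())
    for l in ("call_top","bagel","empty_carton","full_carton","cutter"):
        print(l,[(np.round(r["location"]).tolist(),round(r["confidence"],2)) for r in robot.spot_point(c,l)])
s=robot.state();print(s["time"],s["tcp_pos"],s["gripper_width"])
E
```

```text
scene [[0.17, -0.65, 0.74, 1304.52], [0.98, 0.12, -0.12, -194.43], [-0.01, 0.75, 0.66, 698.97], [0.0, 0.0, 0.0, 1.0]]
call_top [([543.0, -425.0, 26.0], 0.56), ([438.0, -394.0, 20.0], 0.54), ([352.0, -329.0, 24.0], 0.51), ([460.0, -486.0, 24.0], 0.42)]
bagel [([461.0, 8.0, 4.0], 0.74), ([590.0, 346.0, -2.0], 0.19)]
empty_carton [([403.0, 328.0, -0.0], 0.56)]
full_carton [([588.0, 348.0, -3.0], 0.78)]
cutter [([698.0, -415.0, 5.0], 0.59)]
top [[-0.03, 0.99, -0.17, 368.95], [-1.0, -0.03, 0.01, -57.81], [0.0, 0.17, 0.99, 1212.15], [0.0, 0.0, 0.0, 1.0]]
call_top [([458.0, -486.0, 26.0], 0.78), ([439.0, -393.0, 21.0], 0.59), ([545.0, -426.0, 19.0], 0.5), ([349.0, -326.0, 21.0], 0.49)]
bagel [([462.0, 10.0, 2.0], 0.81)]
empty_carton [([405.0, 329.0, 2.0], 0.73), ([482.0, -155.0, 4.0], 0.47)]
full_carton [([596.0, 352.0, 1.0], 0.75)]
cutter [([695.0, -412.0, 4.0], 0.61), ([438.0, -395.0, 21.0], 0.42)]
0.6 [ 218.52519172 -558.78403572  241.34220089] 88.08519361952212
```

View pics/top0.png

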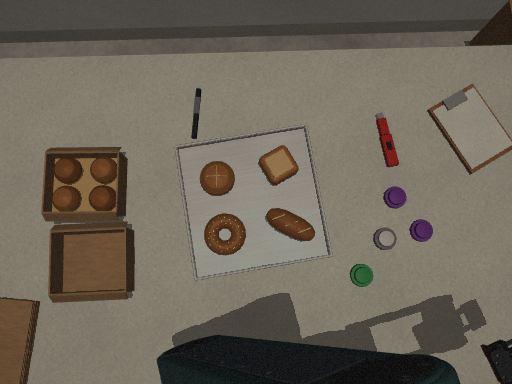

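View pics/scene0.png

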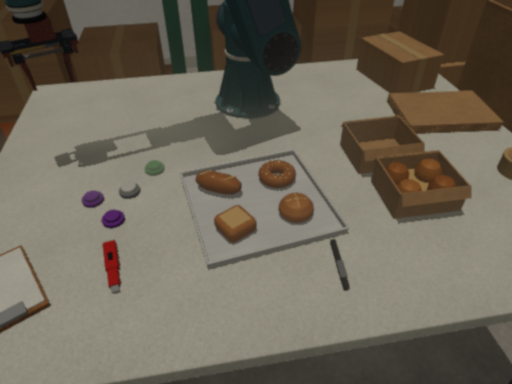

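The top picture shows the grey-housed white button at (385,238), between two purple ones at (395,197) and (421,230) and a green one at (361,275). The bagel is at (225,234), and the empty carton is the nearer one at (90,262). The scene picture agrees, with the grey button at (129,188) and the bagel at (277,174). I'll refine the positions from depth.

```bash
cat > h.py <<'E'
from cell import robot
import numpy as np
def cloud(c):
    d=robot.capture(c); K=d["mtx"]; z=d["range_z"]; v,u=np.mgrid[:384,:512]
    p=np.stack([(u-K[0,2])*z/K[0,0],-(v-K[1,2])*z/K[1,1],-z],-1)
    T=d["cam_to_world"]; w=p@T[:3,:3].T+T[:3,3]; w[z==0]=np.nan
    return d,w
E
python3 - <<'E'
from h import *
for c,(u,v) in (("top",(385,238)),("scene",(129,188))):
    d,w=cloud(c)
    near=np.hypot(w[...,0]-438,w[...,1]+393)<35
    zz=w[near][:,2]; print(c,"z pct",np.nanpercentile(zz,[5,50,80,95]).round(1))
    m=near&(w[...,2]>np.nanpercentile(zz,95)-5)&(d["pixels"].min(-1)>(0))
    print("raised",m.sum(),np.nanmean(w[m],0).round(1), w[v,u].round(1))
    hi=d["pixels"][v-14:v+15,u-14:u+15]
    bright=near&(d["pixels"].min(-1)>150)&(w[...,2]>12); print("bright",bright.sum(),np.nanmean(w[bright],0) if bright.any() else "", d["pixels"][v,u])
    b=(np.hypot(w[...,0]-461,w[...,1]-9)<75)&(w[...,2]>15); q=w[b]
    print("bagel",((q.max(0)+q.min(0))/2).round(1),q.max(0).round(1),q.min(0).round(1))
    b=(abs(w[...,0]-404)<90)&(abs(w[...,1]-328)<115)&(w[...,2]>74); q=w[b]
    print("carton",((q.max(0)+q.min(0))/2).round(1),q.max(0).round(1),q.min(0).round(1))
E
```

```text
top z pct [-2.1 12.2 21.2 24.2]
raised 171 [ 439.9 -392.9   22.5] [ 439.8 -390.8   22.7]
bright 0  [125 134 141]
bagel [462.5   6.7  34.1] [513.4  57.8  48.4] [411.6 -44.4  19.9]
carton [402.6 325.5  81.1] [487.  417.3  88.1] [318.3 233.7  74. ]
scene z pct [-0.2 12.7 22.  23.8]
raised 118 [ 442.3 -391.3   22.4] [ 451.3 -388.1   23.9]
bright 0  [126 137 141]
bagel [465.4   7.9  29.9] [515.1  57.8  44.2] [415.7 -41.9  15.6]
carton [406.6 327.7  80.1] [490.8 420.2  86.3] [322.5 235.3  74. ]
```

```bash
python3 -m inch '[0,0,0,0,0, 0,0,0,0,0, 0.03,0.02,0,0,0, 0.03,0.02,0,0,0, 0.03,0.02,0,0,0]'
```

```text
time: 1.12
tcp_pos: [309.0, -498.4, 241.3]
tcp_rot: [[0.932, 0.362, 0.0], [0.362, -0.932, 0.0], [0.0, -0.0, -1.0]]
ft_force: [0.8, 0.8, -0.3]
gripper_width: 57.9
grasp_force: 0.0
```

```bash
python3 -m inch '[0.026,0.021,0,0,0, 0.026,0.021,0,0,0, 0.026,0.021,-0.01,0,0, 0.026,0.021,-0.02,0,0, 0.027,0.022,-0.03,0,0]'; python3 -m inch '[0,0,-0.03,0,0, 0,0,-0.03,0,0, 0,0,-0.03,0,0, 0,0,-0.02,0,0, 0,0,0,0,0]'
```

```text
time: 1.53
tcp_pos: [439.6, -395.0, 185.7]
tcp_rot: [[0.931, 0.364, 0.004], [0.364, -0.931, -0.004], [0.002, 0.005, -1.0]]
ft_force: [0.2, -0.1, -0.7]
gripper_width: 25.0
grasp_force: 0.0
time: 1.95
tcp_pos: [434.9, -392.2, 70.0]
tcp_rot: [[0.931, 0.364, -0.005], [0.365, -0.931, 0.006], [-0.003, -0.007, -1.0]]
ft_force: [0.8, 0.5, 0.7]
gripper_width: -0.3
grasp_force: 0.0
```

```bash
python3 -m inch '[0.001,0,-0.01,0,0, 0,0,-0.01,0,0, 0,0,0,0,0, 0,0,0,0,0, 0,0,0,0,0]'; python3 - <<'E'
from h import *
import cv2
d=robot.capture("top"); cv2.imwrite("pics/t1.png",cv2.resize(d["pixels"][190:290,330:450],(720,600),interpolation=cv2.INTER_CUBIC))
print(robot.state()["tcp_pos"])
E
```

```text
time: 2.37
tcp_pos: [438.4, -395.4, 55.0]
tcp_rot: [[0.931, 0.364, 0.001], [0.364, -0.931, -0.001], [0.001, 0.001, -1.0]]
ft_force: [0.0, -1.2, 0.2]
gripper_width: 0.1
grasp_force: 0.0
[ 438.44652617 -395.43233788   55.08392103]
```

View pics/t1.png

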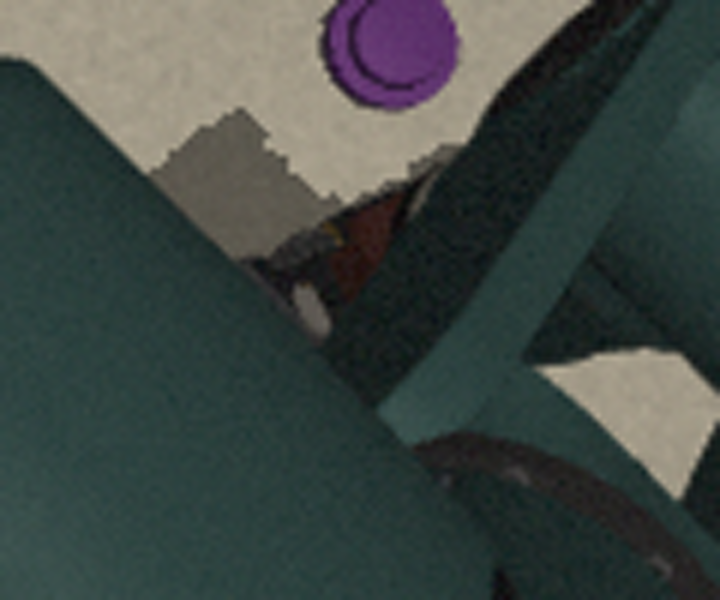

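The arm hides the button at this spot, but the commanded pose sits over the measured cap centre. I'll press in small steps and watch the force.

```bash
python3 -m inch '[0,0,-0.004,0,0, 0,0,-0.004,0,0, 0,0,-0.003,0,0, 0,0,0,0,0, 0,0,0,0,0]'; python3 -m inch '[0,0,-0.002,0,0, 0,0,-0.002,0,0, 0,0,-0.001,0,0, 0,0,0,0,0, 0,0,0,0,0]'
```

```text
time: 2.83
tcp_pos: [437.8, -394.6, 42.8]
tcp_rot: [[0.931, 0.364, -0.001], [0.364, -0.931, 0.001], [-0.0, -0.001, -1.0]]
ft_force: [-0.1, -0.1, -0.1]
gripper_width: 0.4
grasp_force: 0.0
time: 3.25
tcp_pos: [438.2, -395.0, 38.3]
tcp_rot: [[0.931, 0.364, 0.0], [0.364, -0.931, -0.0], [0.0, 0.0, -1.0]]
ft_force: [0.5, 0.3, 2.7]
gripper_width: -0.0
grasp_force: 1.5
```

```bash
python3 -m inch '[0,0,-0.001,0,0, 0,0,-0.001,0,0, 0,0,0,0,0, 0,0,0,0,0, 0,0,0,0,0]'; python3 -m inch '[0,0,-0.001,0,0, 0,0,-0.001,0,0, 0,0,0,0,0, 0,0,0,0,0, 0,0,0,0,0]'
```

```text
time: 3.67
tcp_pos: [438.2, -395.0, 36.3]
tcp_rot: [[0.931, 0.364, 0.0], [0.364, -0.931, -0.0], [0.0, 0.0, -1.0]]
ft_force: [0.9, -0.2, 4.6]
gripper_width: 0.5
grasp_force: 2.0
time: 4.08
tcp_pos: [438.2, -395.0, 34.9]
tcp_rot: [[0.931, 0.364, 0.0], [0.364, -0.931, -0.0], [0.0, 0.001, -1.0]]
ft_force: [-2.3, 1.1, 11.4]
gripper_width: 0.6
grasp_force: 5.7
```

The force is past the 5 N spring force, so the cap is on its stop. I'll add one more millimetre to be sure, then release and rise straight up.

```bash
python3 -m inch '[0,0,-0.001,0,0, 0,0,0,0,0, 0,0,0,0,0, 0,0,0,0,0, 0,0,0,0,0]'; python3 -m inch '[0,0,0.003,0,0, 0,0,0.005,0,0, 0,0,0.01,0,0, 0,0,0.025,0,0, 0,0,0.03,0,0]';  python3 -m inch '[0,0,0.03,0,0, 0,0,0.03,0,0, 0,0,0.03,0,0, 0,0,0,0,0, 0,0,0,0,0]'
```

```text
time: 4.5
tcp_pos: [438.2, -395.1, 34.8]
tcp_rot: [[0.931, 0.364, 0.001], [0.364, -0.931, -0.001], [0.0, 0.001, -1.0]]
ft_force: [-1.6, 3.2, 19.4]
gripper_width: 0.3
grasp_force: 9.6
time: 4.92
tcp_pos: [436.4, -393.0, 105.0]
tcp_rot: [[0.931, 0.364, -0.004], [0.364, -0.931, 0.005], [-0.002, -0.006, -1.0]]
ft_force: [0.6, -0.5, 0.1]
gripper_width: 0.6
grasp_force: 0.0
time: 5.33
tcp_pos: [438.6, -395.5, 198.1]
tcp_rot: [[0.931, 0.364, 0.002], [0.364, -0.931, -0.002], [0.001, 0.003, -1.0]]
ft_force: [0.1, 0.0, -0.3]
gripper_width: 0.6
grasp_force: 0.0
```

```bash
python3 -m inch '[0.002,0.02,0,0,0, 0.002,0.03,0,0,0, 0.002,0.035,0,0,0, 0.002,0.035,0,0,0, 0.002,0.035,0,0,0]'; python3 -m inch '[0.002,0.035,0,0,0, 0.002,0.035,0,0,0, 0.002,0.035,0,0,0, 0.002,0.035,0,0,0, 0.002,0.035,0,0,0]'; python3 -m inch '[0.002,0.035,0,0,0, 0.003,0.025,0,0,0, 0,0.013,0,0,0, 0,0,0,0,0, 0,0,0,0,0]'
```

```text
time: 5.75
tcp_pos: [446.4, -237.5, 194.2]
tcp_rot: [[0.932, 0.363, -0.003], [0.363, -0.932, 0.003], [-0.002, -0.004, -1.0]]
ft_force: [1.0, -0.3, 0.4]
gripper_width: 0.5
grasp_force: 0.0
time: 6.17
tcp_pos: [456.2, -62.8, 194.5]
tcp_rot: [[0.931, 0.364, -0.004], [0.364, -0.931, 0.001], [-0.003, -0.002, -1.0]]
ft_force: [0.6, -0.8, 0.1]
gripper_width: 0.3
grasp_force: 0.0
time: 6.58
tcp_pos: [461.7, 8.7, 194.9]
tcp_rot: [[0.931, 0.366, -0.003], [0.366, -0.931, 0.0], [-0.003, -0.001, -1.0]]
ft_force: [0.3, -0.8, -0.1]
gripper_width: 0.5
grasp_force: 0.0
```

```bash
python3 -m inch '[0.001,0,-0.02,0,0, 0,0,-0.03,0,0, 0,0,-0.025,0,0, 0,0,-0.015,0,0, 0,0,0,0,0]'; python3 -m inch '[0.001,-0.001,-0.012,0,0, 0,0,-0.01,0,0, 0,0,-0.005,0,0, 0,0,0,0,0, 0,0,0,0,0]'; python3 - <<'E'
from h import *
import cv2
d=robot.capture("scene"); cv2.imwrite("pics/s1.png",d["pixels"])
d,w=cloud("top"); n=np.hypot(w[...,0]-440,w[...,1]+392.5)<12; print(np.nanmedian(w[n],0))
print(robot.state()["tcp_pos"])
E
```

```text
time: 7.0
tcp_pos: [460.9, 7.2, 102.9]
tcp_rot: [[0.932, 0.363, -0.007], [0.363, -0.932, 0.001], [-0.007, -0.003, -1.0]]
ft_force: [0.4, -0.4, -1.1]
gripper_width: 0.2
grasp_force: 0.0
time: 7.42
tcp_pos: [465.1, 6.7, 79.5]
tcp_rot: [[0.932, 0.364, -0.0], [0.364, -0.932, 0.0], [-0.0, -0.0, -1.0]]
ft_force: [0.6, 0.7, -0.1]
gripper_width: 0.3
grasp_force: 0.0
[ 439.86690379 -393.00272584   22.63857967]
[465.4590601    6.91271653  79.80391777]
```

View pics/s1.png

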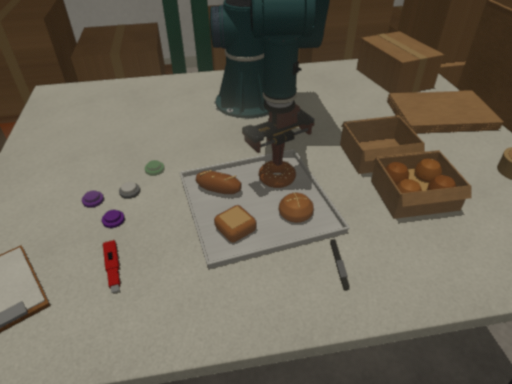

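The picture shows the closed fingers over the middle of the bagel at (277,168), and nothing else has moved. The button cap is back up at z 22.6. I'll lower about 7 mm and hold well over two seconds.

```bash
python3 -m inch '[-0.001,0.001,-0.003,0,0, 0,0,-0.002,0,0, 0,0,-0.002,0,0, 0,0,0,0,0, 0,0,0,0,0]'; for i in 1 2 3 4 5 6 7 8; do python3 -m inch '[0,0,0,0,0, 0,0,0,0,0, 0,0,0,0,0, 0,0,0,0,0, 0,0,0,0,0]' | head -2; done
```

```text
time: 7.93
tcp_pos: [463.8, 8.3, 72.0]
tcp_rot: [[0.931, 0.364, -0.0], [0.364, -0.931, 0.0], [-0.0, -0.0, -1.0]]
ft_force: [0.5, 0.0, -0.1]
gripper_width: 0.7
grasp_force: 0.0
time: 8.35
tcp_pos: [464.0, 8.2, 72.2]
time: 8.77
tcp_pos: [464.0, 8.2, 72.1]
time: 9.18
tcp_pos: [464.0, 8.2, 72.1]
time: 9.6
tcp_pos: [464.0, 8.2, 72.1]
time: 10.02
tcp_pos: [464.0, 8.2, 72.1]
time: 10.43
tcp_pos: [464.0, 8.2, 72.1]
time: 10.85
tcp_pos: [464.0, 8.2, 72.1]
time: 11.27
tcp_pos: [464.0, 8.2, 72.1]
```

```bash
python3 -m inch '[0,0,0.02,0,0, 0,0,0.03,0,0, 0,0,0.03,0,0, 0,0,0.03,0,0, 0,0,0.02,0,0]'; python3 -m inch '[-0.003,0.015,0,0,0, -0.005,0.03,0,0,0, -0.006,0.034,0,0,0, -0.006,0.034,0,0,0, -0.006,0.034,0,0,0]'; python3 -m inch '[-0.006,0.034,0,0,0, -0.006,0.034,0,0,0, -0.006,0.034,0,0,0, -0.006,0.03,0,0,0, -0.005,0.025,0,0,0]'; python3 -m inch '[-0.004,0.015,0,0,0, 0,0,0,0,0, 0,0,0,0,0, 0,0,0,0,0, 0,0,0,0,0]'
```

```text
time: 11.68
tcp_pos: [464.7, 8.1, 204.7]
tcp_rot: [[0.931, 0.364, 0.003], [0.364, -0.931, -0.0], [0.002, 0.001, -1.0]]
ft_force: [0.3, 0.2, -0.5]
gripper_width: 1.1
grasp_force: 0.0
time: 12.1
tcp_pos: [437.5, 156.4, 202.3]
tcp_rot: [[0.932, 0.363, 0.0], [0.363, -0.932, 0.0], [0.0, -0.0, -1.0]]
ft_force: [0.7, 0.2, -1.1]
gripper_width: 0.3
grasp_force: 0.0
time: 12.52
tcp_pos: [408.2, 314.3, 202.1]
tcp_rot: [[0.931, 0.365, -0.0], [0.365, -0.931, 0.001], [0.0, -0.0, -1.0]]
ft_force: [1.6, 0.7, 1.0]
gripper_width: 0.5
grasp_force: 0.0
time: 12.93
tcp_pos: [405.1, 326.1, 202.0]
tcp_rot: [[0.932, 0.363, -0.0], [0.363, -0.932, -0.0], [-0.0, 0.0, -1.0]]
ft_force: [0.1, -0.0, -0.7]
gripper_width: 0.5
grasp_force: 0.0
```

```bash
python3 -m inch '[0,0.001,-0.02,0,0, 0,0,-0.025,0,0, 0,0,-0.02,0,0, 0,0,-0.012,0,0, 0,0,-0.006,0,0]'; for i in 1 2 3 4 5 6 7 8; do python3 -m inch '[0,0,0,0,0, 0,0,0,0,0, 0,0,0,0,0, 0,0,0,0,0, 0,0,0,0,0]' | head -2; done; python3 - <<'E'
from h import *
import cv2
d=robot.capture("scene"); cv2.imwrite("pics/s2.png",d["pixels"])
E
```

```text
time: 13.35
tcp_pos: [404.3, 326.4, 117.5]
tcp_rot: [[0.932, 0.363, -0.003], [0.363, -0.932, -0.002], [-0.003, 0.001, -1.0]]
ft_force: [-0.2, -0.5, 0.8]
gripper_width: 0.5
grasp_force: 0.0
time: 13.77
tcp_pos: [405.5, 328.5, 120.0]
time: 14.18
tcp_pos: [405.0, 328.2, 119.2]
time: 14.6
tcp_pos: [405.0, 328.2, 119.1]
time: 15.02
tcp_pos: [405.0, 328.2, 119.1]
time: 15.43
tcp_pos: [405.0, 328.2, 119.1]
time: 15.85
tcp_pos: [405.0, 328.2, 119.1]
time: 16.27
tcp_pos: [405.0, 328.2, 119.1]
time: 16.68
tcp_pos: [405.0, 328.2, 119.1]
```

View pics/s2.png

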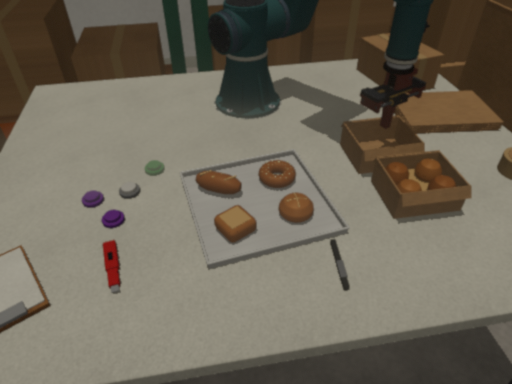

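The picture shows the fingertips at (387,125), above the open top of the empty carton. The breads, cartons and tools are where they were. The hold has lasted over three seconds, so I'll hand in.

```bash
python3 -c "
from cell import robot
print(robot.job_done())"
```

```text
the job is handed in; nothing more can be done
None
```

I pressed the grey call button to its stop and it came back up. The closed fingertips then hovered about 3 s above the bagel and about 3 s above the empty carton, where they stayed; nothing else was touched, and I handed the job in at about 17 s.

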